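# Turn the flame under the tiffin carrier down one click

### The job

The tiffin carrier stands on one of the hob's two burners: turn that burner's knurled dial clockwise by fingertip friction, one click from full flame to simmer, without ever going on past simmer into the off click, and then take your hand away. Do not turn the other burner's dial, do not pull the dial up, and leave the tiffin carrier, the saucepan and everything else on the counter where it stands.

Things in the scene. Friction and masses are not known exactly. Their poses are not given: they have to be found in the camera images.
- hob: Fixed two-burner gas hob, steel sides, black glass top 70 mm above the counter; 380 mm deep (x), 540 mm wide (y). Origin: centre of its underside. x points from the dial strip (edge nearest the robot) to the back, y to its left. Dials at x = -145, y = +65 (left) and -65 mm (right); each serves the burner on its own side, at x = +50, y = +150 (left) and -150 mm (right).
- tiffin: Loose stainless steel tiffin carrier: three stacked round tins, 124 mm diameter (136 mm over the side straps), 219 mm tall with its carrying handle. Origin: centre of its underside. It stands on one of the two burners.
- saucepan: Loose copper-coloured saucepan, 156 mm diameter, 85 mm tall, standing on the other burner. Origin: centre of its underside.
- left_burner (a point): Centre of the left burner's pan support, at its top, 100 mm above the counter (hob x = +50 mm, y = +150 mm).
- left_dial_top (a point): Centre of the flat top face of the left burner's dial, 98 mm above the counter when not pressed. The dial is a black disc with a knurled rim, 60 mm diameter, 18 mm high, upright axis, with a white pointer bar on its top face. Marks on the glass around it: large orange dot = full flame, small orange dot (straight behind the dial, towards the hob's +x) = simmer, white ring = off. The point turns with the dial.
- left_dial (a joint): Turn of the left dial in rad, growing clockwise seen from above; it starts at 0. Clicks (sprung rest positions) 45 degrees apart: 0 = full flame, 0.785 = simmer, 1.571 = off; stops at -0.12 and 1.69. Let go, it snaps to the nearest click (the crests are at 0.39 and 1.18). It takes up to about 0.035 N m to turn over a crest, which is 2 N at 18 mm from the axis; a fingertip pressed on the top face with 5 to 8 N off-centre turns it by friction (coefficient about 0.8 to 1.2).
- left_press (a joint): How far the left dial is pressed down against its spring, in m: 0 free, bottoms at 0.0045, negative when pulled up (to -0.006). Spring 2 N per mm. The dial turns whether or not it is pressed.
- right_burner (a point): Centre of the right burner's pan support, at its top, 100 mm above the counter (hob x = +50 mm, y = -150 mm).
- right_dial_top (a point): Centre of the flat top face of the right burner's dial, 98 mm above the counter when not pressed. The dial is a black disc with a knurled rim, 60 mm diameter, 18 mm high, upright axis, with a white pointer bar on its top face. Marks on the glass around it: large orange dot = full flame, small orange dot (straight behind the dial, towards the hob's +x) = simmer, white ring = off. The point turns with the dial.
- right_dial (a joint): Turn of the right dial in rad, growing clockwise seen from above; it starts at 0. Clicks (sprung rest positions) 45 degrees apart: 0 = full flame, 0.785 = simmer, 1.571 = off; stops at -0.12 and 1.69. Let go, it snaps to the nearest click (the crests are at 0.39 and 1.18). It takes up to about 0.035 N m to turn over a crest, which is 2 N at 18 mm from the axis; a fingertip pressed on the top face with 5 to 8 N off-centre turns it by friction (coefficient about 0.8 to 1.2).
- right_press (a joint): How far the right dial is pressed down against its spring, in m: 0 free, bottoms at 0.0045, negative when pulled up (to -0.006). Spring 2 N per mm. The dial turns whether or not it is pressed.
- gasket: Bystander: black rubber pressure-cooker gasket ring lying flat, 190 mm outside diameter, 10 mm high, loose. Origin: centre of its underside.
- mug: Bystander: blue ceramic mug, 84 mm diameter, 95 mm tall, handle on its +y side, loose. Origin: centre of its underside.
- spoon: Bystander: wooden spoon lying flat, 280 mm long, loose. Origin: about the middle of its length, at its underside.
- oil: Bystander: green oil bottle, 68 mm diameter, 200 mm tall, loose. Origin: centre of its underside.
- jar: Bystander: amber glass jar with steel lid, 72 mm diameter, 100 mm tall, loose. Origin: centre of its underside.
Things that resemble listed ones, but are neither listed nor needed, are in the scene too. Leave any green, red or yellow look-alike of the tiffin alone.

How it is judged:
At the end, for the whole second after the job is handed in: The dial of the burner that carries the tiffin carrier rests at its simmer click (0.785 rad, within 0.1), the other dial rests at full flame (0, within 0.1), both still (((horizontal distance between tiffin and left_burner below 0.06 m and value of joint left_dial between 0.685 and 0.885 rad and value of joint right_dial between -0.1 and 0.1 rad) or (horizontal distance between tiffin and right_burner below 0.06 m and value of joint right_dial between 0.685 and 0.885 rad and value of joint left_dial between -0.1 and 0.1 rad)) and velocity of joint left_dial between -0.2 and 0.2 rad/s and velocity of joint right_dial between -0.2 and 0.2 rad/s); the robot touches nothing.
It fails at once if the tiffin's dial is turned on past simmer, over the crest into the off click (beyond 1.2 rad) (value of joint any of left_dial, right_dial above 1.2 rad).
It fails at once if the other burner's dial is turned out of its full-flame click (beyond 0.39 rad) ((horizontal distance between tiffin and left_burner below 0.06 m and value of joint right_dial above 0.39 rad) or (horizontal distance between tiffin and right_burner below 0.06 m and value of joint left_dial above 0.39 rad)).
It fails at once if a dial is pulled up by more than 3 mm (value of joint any of left_press, right_press below -0.003 m).
It fails at once if the tiffin carrier, saucepan or another thing on the counter is shoved, lifted or carried more than 20 mm (distance of any of tiffin, saucepan, gasket, mug, spoon, oil, jar from where it was at the start of the episode above 0.02 m).
It also fails if it takes over 38 s, if anything falls off the work surface, if the arm or the gripper's body presses on something with over 40 N, if the wrist force passes 120 N, or if a joint passes its speed limit or range.

### The arm

A 7-joint arm with a two-finger parallel gripper is mounted at the origin on the work surface. World frame = base frame: x ahead of the robot, y to its left, z up, the work surface at z = 0. Lengths are in m, angles in rad, forces in N, time in s.
With the tool pointing down it reaches from about 0.425 to 0.925 m from the base axis. Payload 6.8 kg.
Tool frame: the origin (TCP) lies at the very end of the fingers, on their centre line; the grasp point (between the pads) lies 19 mm behind it; z points along the fingers, y is the line along which they close (so a half turn about z gives the same grasp; the last joint's range is limited). The gripper opens to 85 mm and grips with 20 to 120 N. Pads are 22 mm wide; open, the fingers measure 114 mm over their backs; the gripper's body (76 mm by 85 mm) begins 54 mm behind the grasp point. The pads swing forward as they close: fully open they stand 13 mm farther back than shut.
Start: joints at [0.996, 0.477, 0.022, 1.555, -0.011, 1.109, -0.083], TCP at [0.304, -0.603, 0.231] pointing down, gripper open.
Joint ranges: [-2.96, 2.96], [-0.34, 2.1], [-1.41, 1.46], [0.24, 2.44], [-1.37, 4.51], [0.17, 1.92], [-2.96, 2.96]. Speed limits (rad/s): [2.39, 2.39, 3.14, 3.14, 3.14, 3.14, 3.14].

### API

Orientations are given as a rotation vector (axis times angle).
In Python, from bench import get_obs, viewer, r gives the robot as it stands. The module is installed in compiled form; this text tells all that it offers.
- The arm moves only by the tool play_rows, never from a script. Its argument "commands" is a list that holds one entry, the list of rows, each a list of 5 numbers: the gripper's target within -1 to 1 (shut at 1, half-way at 0, fully open at -1), then the shift along the tool's x, y, z scaled (see below), then the turn about the tool's z scaled (see below). A call has 1 to 12 rows; each row is the pose to reach, as a shift and turn from the pose commanded when the call began, along the tool's axes at that moment; what a row does not reach only later rows make up. The controller multiplies each number of a shift by 0.2 m and each number of a turn by pi/2 rad. A row lasts 1/12 s, in which the tool goes at most 41.7 mm and 7.16 degrees, less where a joint would pass 70% of its speed; a pose out of reach is approached as far as the arm can. A call with a number of a shift or a turn outside -1 to 1 is refused whole. A call with a gripper value outside its range is refused whole. The fingers move at their own pace and stop on an object; "grip_force" is the grip in N (left out, the last holds). Time passes only in rows, so rows that repeat a pose let the fingers close. It gives the time, the measured TCP pose, the force, the opening and the grip force at its end, in the units of the state.
- get_obs(): the state, without advancing time (a new reading comes with each control period).
- viewer.grab_frame(name): name is "scene" or "top" or "wrist"; returns a dict with "pixels" (400x640x3 uint8, red, green, blue), "fovy" (degrees; the focal length in pixels is half the picture's height over the tangent of half this angle, whatever the lens; pixels are square), "cx", "cy" (the principal point, pixels), "distortion" ([k1, k2, p1, p2, k3] as OpenCV has them; the pictures are not rectified), "world_to_cam" (4x4, takes a point from world to camera coordinates); the wrist camera has in their place "hand_eye" (4x4, takes a point from camera to tool coordinates, whose origin is the TCP and whose axes are the flange's). Camera axes: x right, y up, looking along -z (the intrinsics and any distortion apply to the point x, -y, -z); pixel columns grow to the right and rows downward; lengths in m; the calibration is good to about 2 mm. A picture is of the moment at which its call begins: read the wrist's pose just before it. There is no depth.
- r.hand_in(): hands the job in; it is judged then, once.
Trained networks look in a picture, given as the dict that the camera call returned (one of the last four; its "shot" number tells which), for a name from the list of things; names that differ only in an ending like _2 or _b are one class to them, and where a whole thing is asked for, a point or a joint stands for the part that bears it (a point fixed in the world has none). Each returns a list of dicts, best first, with "score" (0 to 1); they miss things now and then, are a little off and sometimes report something else, mostly with a low value. They report only what shows in the picture. A call takes as long as a camera call. They do not tell look-alikes from the thing itself.
- viewer.trace(picture, thing): "pixels" (400x640 bool, what is visible of it) and "rect" ([left, top, right, bottom] in pixels, round what is visible of it).
The state is a dict: "clock": time; "joints": joint angles; "qvel": joint speeds; "tau": joint torques, N m; "tcp_pos": TCP position; "orientation": TCP orientation; "contact_force": force on the tool from outside, world axes, zero at the start; "moment": the same for the moment, N m; "grip_width": finger opening in m; "gripper_force": force on a finger pad.
Only numpy, scipy, OpenCV 4.12 (cv2) and the standard library are available. Lean on these libraries where they do the work, as an engineer would, in place of code of your own. Each camera call takes 0.05 s, during which the arm holds its last target. There are 200 camera calls.

## Working session

There is one attempt and no reset: what is moved stays moved. The work goes in short steps, Python scripts to look and compute and a tool call to move; the robot and the scene stay as the last step left them, time stands still between calls to the robot, and variables do not carry over. Pictures are saved under pics/ and viewed, at most 10 in all, crops included, and the job is handed in when it is done.

Besides the shell and the picture viewer there is one more tool, called by a JSON object that holds its "method" and its "body". play_rows: Moves the arm, as the interface text tells. Shifts and turns lie within -1 to 1; 1 stands for 0.2 m of shift or pi/2 rad of turn. Its arguments: {"type":"object","properties":{"commands":{"type":"array","items":{"type":"array","items":{"type":"array","items":{"type":"number","minimum":-1,"maximum":1}}}},"grip_force":{"type":"number"}},"required":["commands"]}

```bash
mkdir -p pics; cat > h.py <<'E'
import numpy as np, cv2
from bench import get_obs, viewer, r
def K(p):
    f=200/np.tan(np.radians(p["fovy"])/2); return np.array([[f,0,p["cx"]],[0,f,p["cy"]],[0,0,1.]])
def ray(p,uv,M=None):
    u=cv2.undistortPoints(np.array([[uv]],float),K(p),np.array(p["distortion"],float))[0,0]
    T=np.linalg.inv(p["world_to_cam"]) if M is None else M
    return T[:3,3], T[:3,:3]@np.array([u[0],-u[1],-1.])
def onz(p,uv,z,M=None):
    o,d=ray(p,uv,M); return o+d*(z-o[2])/d[2]
def proj(p,X,M=None):
    W=np.array(p["world_to_cam"]) if M is None else np.linalg.inv(M)
    c=W[:3,:3]@np.asarray(X,float)+W[:3,3]
    q=np.array([[c[0],-c[1],-c[2]]])
    return cv2.projectPoints(q,np.zeros(3),np.zeros(3),K(p),np.array(p["distortion"],float))[0][0,0]
def wristM(p,o):
    T=np.eye(4);T[:3,:3]=cv2.Rodrigues(np.array(o["orientation"],float))[0];T[:3,3]=o["tcp_pos"]
    return T@np.array(p["hand_eye"])
def save(p,n): cv2.imwrite(n,p["pixels"][:,:,::-1])
E
python3 - <<'E'
from h import *
o=get_obs();print({k:np.round(v,3).tolist() for k,v in o.items()})
for n in("top","scene"):
    p=viewer.grab_frame(n);save(p,f"pics/{n}.png")
    for t in("left_dial_top","right_dial_top","tiffin","saucepan","hob"):
        for d in viewer.trace(p,t)[:3]:
            ys,xs=np.nonzero(d["pixels"]);c=(xs.mean(),ys.mean())
            print(n,t,round(d["score"],2),np.round(d["rect"]),np.round(c),np.round(onz(p,c,.098),3))
E
```

```text
{'clock': 0.0, 'joints': [0.996, 0.478, 0.022, 1.556, -0.012, 1.109, -0.083], 'qvel': [-0.002, -0.0, -0.0, -0.0, 0.0, -0.001, -0.0], 'tau': [0.001, -59.645, 1.608, -28.119, 0.012, 0.009, -0.0], 'tcp_pos': [0.304, -0.602, 0.23], 'orientation': [-3.055, -0.726, 0.001], 'contact_force': [0.872, 0.421, 0.302], 'moment': [0.009, -0.016, 0.03], 'gripper_force': 0.0, 'grip_width': 0.085}
top left_dial_top 0.68 [264. 186. 284. 206.] [275. 195.] [0.534 0.127 0.098]
top right_dial_top 0.74 [311. 189. 329. 210.] [318. 198.] [ 0.524 -0.002  0.098]
top tiffin 0.96 [408. 113. 475. 167.] [439. 141.] [ 0.701 -0.374  0.098]
top tiffin 0.89 [332. 242. 386. 288.] [360. 265.] [ 0.326 -0.124  0.098]
top tiffin 0.57 [330.  90. 380. 157.] [354. 124.] [ 0.754 -0.115  0.098]
top saucepan 0.97 [209.  95. 287. 155.] [250. 124.] [0.751 0.204 0.098]
top saucepan 0.65 [332.  91. 380. 154.] [355. 124.] [ 0.755 -0.116  0.098]
top saucepan 0.63 [448. 171. 487. 198.] [467. 184.] [ 0.565 -0.451  0.098]
top hob 0.95 [209.  87. 392. 218.] [301. 164.] [0.627 0.048 0.098]
top hob 0.41 [115. 202. 174. 262.] [140. 229.] [0.434 0.518 0.098]
top hob 0.32 [306. 186. 326. 211.] [319. 198.] [ 0.524 -0.003  0.098]
scene left_dial_top 0.79 [335. 212. 355. 226.] [344. 217.] [0.539 0.139 0.098]
scene right_dial_top 0.48 [306. 196. 322. 206.] [314. 201.] [0.535 0.009 0.098]
scene right_dial_top 0.41 [304. 198. 323. 212.] [314. 202.] [0.535 0.01  0.098]
scene tiffin 0.95 [222. 145. 269. 227.] [245. 187.] [ 0.626 -0.233  0.098]
scene tiffin 0.81 [184. 149. 223. 214.] [203. 184.] [ 0.71  -0.361  0.098]
scene tiffin 0.81 [309. 137. 343. 200.] [326. 169.] [ 0.335 -0.105  0.098]
scene saucepan 0.64 [277. 215. 362. 279.] [317. 246.] [0.697 0.167 0.098]
scene saucepan 0.38 [192. 185. 405. 334.] [298. 256.] [0.763 0.158 0.098]
scene saucepan 0.2 [211. 138. 230. 188.] [218. 154.] [ 0.525 -0.531  0.098]
scene hob 0.96 [190. 181. 404. 337.] [299. 257.] [0.762 0.16  0.098]
```

View pics/top.png

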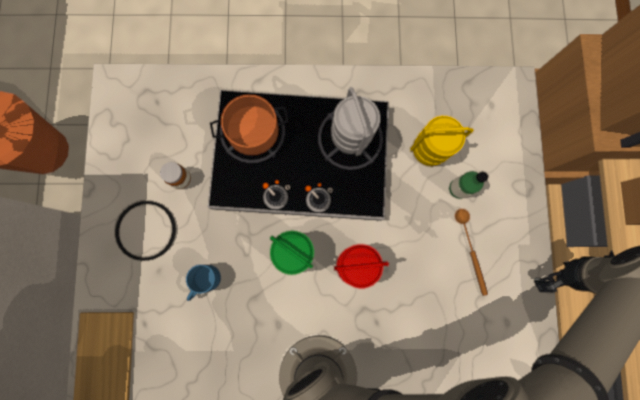

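View pics/scene.png

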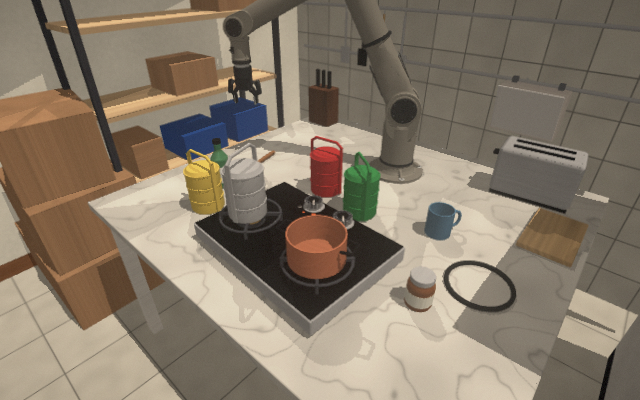

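Several things resemble a tiffin in the top view: silver (355,124), yellow (439,141), green (292,252) and red (360,265). Only the silver steel one stands on the hob, on the right burner, so the right dial at (318,198) is the one to turn. I'll confirm that in an enlarged crop and plan the approach.

```bash
cat >> h.py <<'E'
def rows(target,yaw=None):
    o=get_obs();R=cv2.Rodrigues(np.array(o["orientation"],float))[0]
    print("tcp",np.round(o["tcp_pos"],4),"shift",np.round(R.T@(np.array(target)-o["tcp_pos"])/.2,4),"toolx",np.round(R[:,0],3),"tooly",np.round(R[:,1],3),"q",np.round(o["joints"],2))
E
python3 - <<'E'
from h import *
a=cv2.imread("pics/top.png")[80:225,200:400];cv2.imwrite("pics/crop.png",cv2.resize(a,None,fx=4,fy=4,interpolation=3))
rows([.304,-.6025,.40]);rows([.46,-.005,.38])
E
```

```text
tcp [ 0.3038 -0.6028  0.2313] shift [ 1.600e-03 -8.000e-04 -8.433e-01] toolx [0.893 0.45  0.   ] tooly [ 0.45  -0.893  0.   ] q [ 1.    0.48  0.02  1.56 -0.01  1.11 -0.08]
tcp [ 0.3038 -0.6028  0.2313] shift [ 2.0426 -2.3177 -0.7434] toolx [0.893 0.45  0.   ] tooly [ 0.45  -0.893  0.   ] q [ 1.    0.48  0.02  1.56 -0.01  1.11 -0.08]
```

View pics/crop.png

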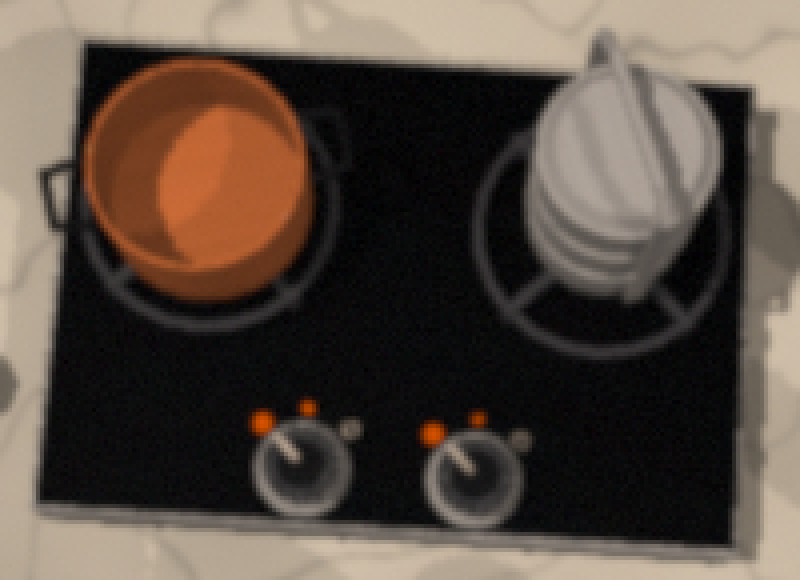

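The crop shows the steel tiffin on the right burner ring at about (620,190), with its dial at (472,478) and the pointer towards the large dot. The saucepan is on the left burner. I'll raise the arm and move over.

{"method": "play_rows", "body": {"commands": [[[0.5, 0, 0, -0.2], [0.5, 0, 0, -0.4], [0.5, 0, 0, -0.6], [0.5, 0, 0, -0.75], [0.5, 0.15, -0.15, -0.75], [0.5, 0.28, -0.3, -0.75], [0.5, 0.42, -0.45, -0.75], [0.5, 0.55, -0.6, -0.75], [0.5, 0.68, -0.75, -0.75], [0.5, 0.8, -0.88, -0.75], [0.5, 0.9, -1, -0.75], [0.5, 0.9, -1, -0.75]]], "grip_force": 40}}

```text
invalid input
```

{"method": "play_rows", "body": {"commands": [[[0.5, 0, 0, -0.2, 0], [0.5, 0, 0, -0.4, 0], [0.5, 0, 0, -0.6, 0], [0.5, 0, 0, -0.75, 0], [0.5, 0.15, -0.15, -0.75, 0], [0.5, 0.28, -0.3, -0.75, 0], [0.5, 0.42, -0.45, -0.75, 0], [0.5, 0.55, -0.6, -0.75, 0], [0.5, 0.68, -0.75, -0.75, 0], [0.5, 0.8, -0.88, -0.75, 0], [0.5, 0.9, -1, -0.75, 0], [0.5, 0.9, -1, -0.75, 0]]], "grip_force": 40}}

```text
clock: 1.6
tcp_pos: [0.3773, -0.3366, 0.3821]
orientation: [-3.052, -0.741, -0.003]
contact_force: [0.9, 0.6, -0.2]
grip_width: 0.0211
gripper_force: 0.0
```

{"method": "play_rows", "body": {"commands": [[[0.5, 0.13, -0.15, 0, 0], [0.5, 0.26, -0.3, 0, 0], [0.5, 0.4, -0.45, 0, 0], [0.5, 0.53, -0.6, 0, 0], [0.5, 0.66, -0.75, 0, 0], [0.5, 0.8, -0.9, 0, 0], [0.5, 0.88, -1, 0, 0], [0.5, 0.88, -1, 0, 0], [0.5, 0.88, -1, 0, 0]]]}}

```text
clock: 2.35
tcp_pos: [0.4419, -0.0842, 0.3815]
orientation: [3.055, 0.732, 0.001]
contact_force: [-0.5, -1.2, -0.1]
grip_width: 0.0212
gripper_force: 0.0
```

```bash
python3 - <<'E'
from h import *
rows([.46,-.005,.38]);o=get_obs();print(o["clock"],o["grip_width"],np.round(o["contact_force"],2))
p=viewer.grab_frame("wrist");M=wristM(p,o);save(p,"pics/w1.png")
for q in ([.53,0,.098],[.534,.127,.098]): print(proj(p,q,M))
for t in("right_dial_top",):
    for d in viewer.trace(p,t)[:3]:
        l,a,b,c=d["rect"];print(t,round(d["score"],2),np.round(d["rect"]),np.round(onz(p,((l+b)/2,(a+c)/2),.095,M),4))
E
```

```text
tcp [ 0.4419 -0.0842  0.3815] shift [ 0.2599 -0.3121  0.0076] toolx [0.891 0.453 0.   ] tooly [ 0.453 -0.891  0.001] q [ 0.44  0.   -0.38  1.83  0.    1.31 -1.05]
2.35 0.02124682647550741 [-0.48 -1.22 -0.08]
[293.13916393  70.17775726]
[200.27525435  16.79254244]
right_dial_top 0.95 [269.  49. 314.  98.] [5.252e-01 5.000e-04 9.500e-02]
right_dial_top 0.16 [103.   0. 519. 180.] [ 0.5192 -0.0307  0.095 ]
```

View pics/w1.png

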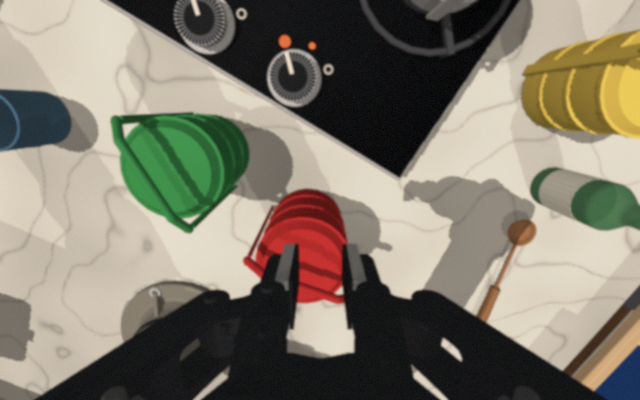

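The wrist view shows the right dial at (294,76), clearly visible and at about (0.525, 0.000). I'll take one closer look for centring.

{"method": "play_rows", "body": {"commands": [[[0.5, 0.14, -0.12, 0.1, 0], [0.5, 0.26, -0.19, 0.25, 0], [0.5, 0.26, -0.19, 0.45, 0], [0.5, 0.26, -0.19, 0.65, 0], [0.5, 0.26, -0.19, 0.8, 0], [0.5, 0.26, -0.19, 0.8, 0], [0.5, 0.26, -0.19, 0.8, 0]]]}}

```text
clock: 3.03
tcp_pos: [0.4703, -0.0295, 0.2207]
orientation: [-3.056, -0.723, 0.005]
contact_force: [0.4, -0.2, 0.5]
grip_width: 0.0212
gripper_force: 0.0
```

```bash
python3 - <<'E'
from h import *
o=get_obs();p=viewer.grab_frame("wrist");M=wristM(p,o);save(p,"pics/w2.png")
print(o["clock"],np.round(o["contact_force"],2))
for d in viewer.trace(p,"right_dial_top")[:2]:
    l,a,b,c=d["rect"];m=d["pixels"].astype(np.uint8);
    e=cv2.fitEllipse(cv2.convexHull(np.argwhere(m)[:,::-1].astype(np.int32)))
    print(round(d["score"],2),np.round(d["rect"]),e,onz(p,e[0],.093,M))
    q=onz(p,e[0],.093,M); rows([q[0],q[1],.110])
E
```

```text
3.0333 [ 0.44 -0.18  0.52]
0.56 [286.  83. 358. 159.] ((320.9976806640625, 121.30120849609375), (72.42510223388672, 74.73300170898438), 176.72265625) [ 0.52404051 -0.00193146  0.093     ]
tcp [ 0.4725 -0.0288  0.2233] shift [ 0.2893 -0.0055  0.5674] toolx [0.894 0.448 0.003] tooly [ 0.448 -0.894  0.002] q [ 0.34  0.18 -0.46  2.01  0.1   0.97 -1.27]
```

View pics/w2.png

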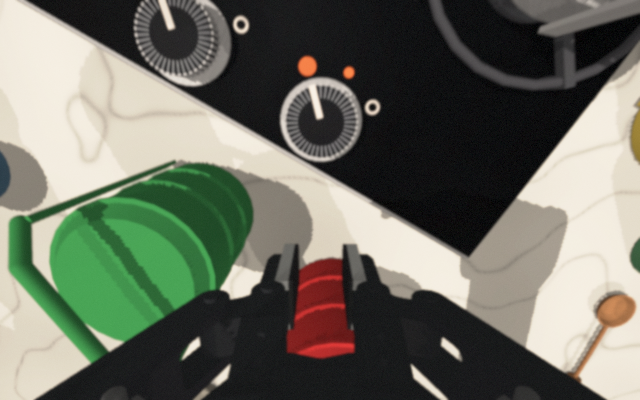

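The right dial is at (320,119), directly ahead of the fingers, with its pointer on the big dot. I'll move over it and go down to just above its face.

{"method": "play_rows", "body": {"commands": [[[0.4, 0.15, 0, 0, 0], [0.4, 0.29, 0, 0, 0], [0.4, 0.29, 0, 0.15, 0], [0.4, 0.29, 0, 0.3, 0], [0.4, 0.29, 0, 0.45, 0], [0.4, 0.29, 0, 0.53, 0], [0.4, 0.29, 0, 0.53, 0], [0.4, 0.29, 0, 0.53, 0], [0.4, 0.29, 0, 0.53, 0]]]}}

```text
clock: 3.88
tcp_pos: [0.5249, -0.0021, 0.1178]
orientation: [3.056, 0.725, 0.007]
contact_force: [-0.5, -0.1, 0.5]
grip_width: 0.0256
gripper_force: 0.0
```

```bash
python3 - <<'E'
from h import *
for i in range(3): o=get_obs();print(np.round(o["contact_force"],2));p=viewer.grab_frame("wrist")
rows([.5243,-.002,.10]);save(p,"pics/w3.png")
print(proj(p,[.5243,-.002,.098],wristM(p,o)))
E
```

```text
[-0.5  -0.13  0.54]
[ 0.53 -0.1  -0.43]
[0.49 0.73 0.32]
tcp [ 0.5243 -0.002   0.1173] shift [-0.0003 -0.0003  0.0865] toolx [0.893 0.45  0.003] tooly [ 0.45  -0.893  0.002] q [ 0.23  0.41 -0.43  2.    0.24  0.78 -1.44]
[321.53204169 241.47571686]
```

View pics/w3.png

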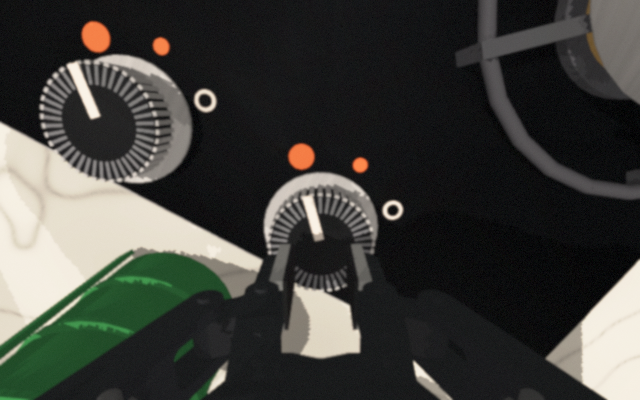

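{"method": "play_rows", "body": {"commands": [[[0.4, 0, 0, 0.05, 0], [0.4, 0, 0, 0.085, 0], [0.4, 0, 0, 0.1, 0], [0.4, 0, 0, 0.1, 0], [0.4, 0, 0, 0.1, 0]]]}}

```text
clock: 4.45
tcp_pos: [0.5228, -0.0021, 0.0952]
orientation: [3.056, 0.726, -0.001]
contact_force: [-1.3, -0.2, 5.0]
grip_width: 0.0253
gripper_force: 2.7
```

{"method": "play_rows", "body": {"commands": [[[0.4, 0, 0, 0.005, 0], [0.4, 0, 0, 0.01, 0], [0.4, 0, 0, 0.01, 0], [0.4, 0, 0, 0.01, 0]]]}}

```text
clock: 4.78
tcp_pos: [0.5228, -0.0021, 0.0937]
orientation: [3.056, 0.726, -0.001]
contact_force: [-2.2, -0.9, 8.9]
grip_width: 0.0254
gripper_force: 4.2
```

{"method": "play_rows", "body": {"commands": [[[0.4, 0, 0, -0.003, 0.05], [0.4, 0, 0, -0.003, 0.1], [0.4, 0, 0, -0.003, 0.15], [0.4, 0, 0, -0.003, 0.2], [0.4, 0, 0, -0.003, 0.25], [0.4, 0, 0, -0.003, 0.3], [0.4, 0, 0, -0.003, 0.36], [0.4, 0, 0, -0.003, 0.42], [0.4, 0, 0, -0.003, 0.48], [0.4, 0, 0, -0.003, 0.5], [0.4, 0, 0, -0.003, 0.5], [0.4, 0, 0, -0.003, 0.5]]]}}

```text
clock: 5.78
tcp_pos: [0.5234, -0.0011, 0.0944]
orientation: [-3.101, 0.497, -0.001]
contact_force: [-0.1, 1.4, 6.0]
grip_width: 0.0255
gripper_force: 3.5
```

```bash
python3 - <<'E'
from h import *
o=get_obs();p=viewer.grab_frame("wrist");save(p,"pics/w4.png");rows([.5243,-.002,.2]);print(o["moment"],o["contact_force"])
E
```

```text
tcp [ 0.5234 -0.0011  0.0945] shift [ 0.0061  0.0025 -0.5277] toolx [ 0.95  -0.313  0.001] tooly [-0.313 -0.95  -0.001] q [ 0.07  0.42 -0.23  2.02  0.14  0.71 -2.14]
[ 0.35696858  0.18866508 -0.00960311] [-0.10678228  1.35843021  6.03608898]
```

View pics/w4.png

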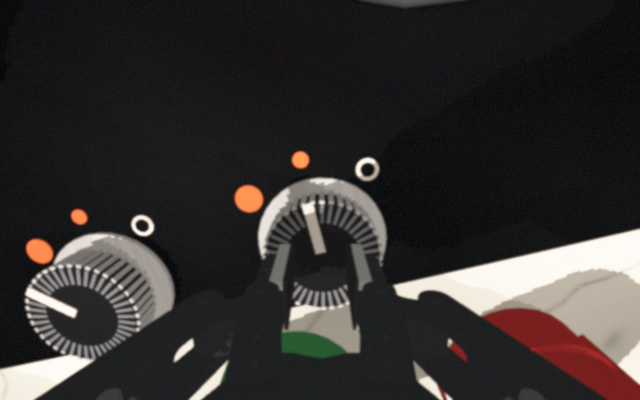

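The pointer, now at (308,208), faces the small simmer dot at (300,160), and the left dial hasn't moved. I'll lift straight up and back the hand away.

{"method": "play_rows", "body": {"commands": [[[0.4, 0, 0, -0.03, 0], [0.4, 0, 0, -0.1, 0], [0.4, 0, 0, -0.25, 0], [0.4, 0, 0, -0.45, 0], [0.4, 0, 0, -0.65, 0], [0.4, -0.15, 0, -0.8, 0], [0.4, -0.25, 0, -0.8, 0], [0.4, -0.25, 0, -0.8, 0], [0.4, -0.25, 0, -0.8, 0]]]}}

```text
clock: 6.58
tcp_pos: [0.4745, 0.0137, 0.2542]
orientation: [3.101, -0.497, 0.001]
contact_force: [1.0, 0.2, 0.5]
grip_width: 0.0258
gripper_force: 0.0
```

```bash
python3 - <<'E'
from h import *
o=get_obs();p=viewer.grab_frame("wrist");save(p,"pics/w5.png");print(o["contact_force"],o["clock"],o["tcp_pos"])
E
```

```text
[0.96623899 0.1688263  0.47083224] 6.5833 [0.47452793 0.01373822 0.2542029 ]
```

View pics/w5.png

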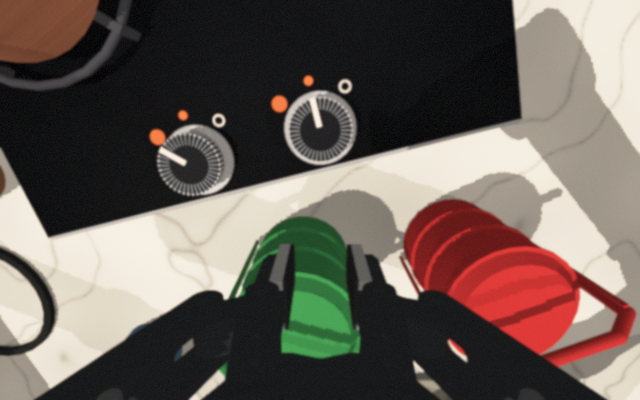

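The right dial's pointer (315,110) faces the small dot (308,80), so it rests at simmer. The left dial still points at its full-flame dot (157,137), and the hand is clear of everything.

```bash
python3 -c "
from bench import r
print(r.hand_in())"
```

```text
the job is handed in; nothing more can be done
None
```

I turned the right dial, the one for the tiffin carrier's burner, one click from full flame to simmer, left the other dial at full flame, took the hand clear and handed the job in; no verdict came back.

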